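# Set out a plating station

### The arm

A 6-joint arm with a two-finger parallel gripper is mounted at the origin on a cart in front of the work surface, level with it; the furniture and walls round the work are solid. World frame = base frame: x ahead of the robot, y to its left, z up, the work surface at z = 0. Lengths are in mm, angles in rad, forces in N, time in s.
With the tool pointing down it reaches from about 350 to 975 mm from the base axis. Payload 7.1 kg.
Tool frame: the origin (TCP) lies on the front face of the gripper's body, between the roots of the fingers; the fingertips stand 80 mm ahead of it and the grasp point (between the pads) lies 61 mm ahead of it (env.tips_ahead is the distance from the TCP to the fingertips, in mm); z points along the fingers, y is the direction in which the jaws open and shut (so a half turn about z gives the same grasp; the last joint's range is limited). The gripper opens to 88 mm and grips with 3 to 60 N. Pads are 20 mm wide; open, the fingers measure 115 mm over their backs; the gripper's body (75 mm by 178 mm) begins 61 mm behind the grasp point.
Start: joints at [-1.126, 0.423, 1.63, -0, 1.089, -0.019], TCP at [279.608, -558.95, 302.675] pointing down, gripper open.
Joint ranges: [-3, 3], [-0.9, 2.11], [0.09, 2.58], [-1.31, 4.45], [0.11, 2.69], [-2.54, 2.54]. Speed limits (rad/s): [2.39, 2.39, 3.01, 3.14, 3.14, 3.14].

### API

Orientations are given as a unit quaternion [x, y, z, w].
In Python, from station import env, set_gripper, viewer, workorder gives the robot as it stands. Calls block until the motion is done:
- env.reach(position, orientation): joint-space move of the TCP to a pose.
- env.move_l(position, rot=None, rate=150, f_stop=None): straight line of the TCP; rot=None keeps the orientation; rate is the mean speed in mm/s. With f_stop (N) it stops when the force on the tool has changed by that much, and returns True; else False.
- env.move_joints(angles): joint-space move.
- set_gripper(opening): finger opening in mm; the grip force is fixed at half the most; returns when the fingers have stopped.
- env.hold(seconds).
- env.ik(position, orientation): joint angles nearest the present ones, or None.
- env.read_state(): the state.
- viewer.camera(name): name is "side" or "top"; returns the picture (400x640x3 uint8, blue, green, red); there is no depth.
- viewer.camera_params(name): a dict with "fx", "fy", "cx", "cy" (pixels), "dist" ([k1, k2, p1, p2, k3] as OpenCV has them; the pictures are not rectified), "pose" (4x4, takes a point from camera to world coordinates). Camera axes: x right, y up, looking along -z (the intrinsics and any distortion apply to the point x, -y, -z); pixel columns grow to the right and rows downward; lengths in mm; the calibration is good to about 2 mm. A picture is of the moment at which its call begins. camera_params takes no time and is no camera call.
A pose or a line that the arm cannot do raises env.IKError and nothing moves.
- workorder.sign_off(): hands the job in, once; it reports no verdict.
The state is a dict: "time_s": time; "qpos": joint angles; "dq": joint speeds; "tau": joint torques, N m; "tool_pos": TCP position; "orientation": TCP orientation; "force": force on the tool from outside, world axes, zero at the start; "wrist_torque": the same for the moment, N m; "width": finger opening in mm.
Only numpy, scipy, OpenCV 4.12 (cv2) and the standard library are available. Lean on these libraries where they do the work, as an engineer would, in place of code of your own. Each camera call takes 0.05 s, during which the arm holds its last target. There are 200 camera calls.

### The job

Set out the plating station on the three round mats. Stand the small brown bottle on the end mat next to the open tip box and the empty beaker on the end mat next to the lidded plate case, both upright, and pile the two petri dishes flat, one squarely on top of the other, on the middle mat between them; centre everything on its mat. Leave the tall white bottle standing where it is.

Things in the scene. Friction and masses are not known exactly. Their poses are not given: they have to be found in the camera images.
- brown_bottle_center (a point): (All sizes of all entries in mm.) Small brown round bottle with black cap, 112 high, body 55 across up to 90 above its foot, cap 40 across, 0.13 to 0.27 kg, its foot slightly domed so that it may lean by up to 0.03 rad, standing upright on the black worktop (z = 0) or on the thin blue bench sheet (z = 1.4 mm) that covers its left part, as all the loose things do. The point is on its axis, half-way up, 56 mm above its foot.
- beaker_center (a point): Empty translucent plastic beaker, 77 mm high, 65 mm across at the rim and about 56 at the foot, about 0.07 kg, standing upright, open at the top. The point is on its axis, half-way up, 38.5 mm above its foot.
- dish_a_center (a point): One of two closed clear petri dishes, the only loose ones, of like size and interchangeable here (pale filling): seen from above a flat round whitish disc 59 mm across, 15 mm high, 20 g, lying flat. For gripping it behaves as a rounded square 52 wide across its own x or y axis (and about 58 across the diagonals); it is flat above and below, so that one lies stably on the other. The point is its centre, 7.5 mm above its underside.
- dish_b_center (a point): One of two closed clear petri dishes, the only loose ones, of like size and interchangeable here (pinkish filling): seen from above a flat round whitish disc 59 mm across, 15 mm high, 20 g, lying flat. For gripping it behaves as a rounded square 52 wide across its own x or y axis (and about 58 across the diagonals); it is flat above and below, so that one lies stably on the other. The point is its centre, 7.5 mm above its underside.
- white_bottle_center (a point): Tall white bottle with blue cap, 140 mm high, 66 mm across, loose, standing among the things to be moved; it is to be left alone. The point is on its axis, half-way up, 70 mm above its foot.
- mat_left: The left of three like round light grey bench mats in a row (left and right as seen from the robot), with a dark ring near the edge (73 mm inside, 80 mm outside): 85 mm across, its top 4.5 mm above the worktop, fixed. Origin at the centre of its underside.
- mat_middle: The middle of three like round light grey bench mats in a row (left and right as seen from the robot), with a dark ring near the edge (73 mm inside, 80 mm outside): 85 mm across, its top 4.5 mm above the worktop, fixed. Origin at the centre of its underside.
- mat_right: The right of three like round light grey bench mats in a row (left and right as seen from the robot), with a dark ring near the edge (73 mm inside, 80 mm outside): 85 mm across, its top 4.5 mm above the worktop, fixed. Origin at the centre of its underside.
- tip_box: Open clear box of pipette tips with a teal deck, fixed, 122 mm long (its x axis, roughly away from the robot), 88 wide (y), 59 high, beyond one end of the row of mats: left or right, it varies. Origin at the centre of its underside.
- plate_case: Low green case with a closed smoked-brown lid, fixed, 127 mm long (roughly away from the robot), 90 wide along the row, 42 high, beyond the other end of the row. Origin at the centre of its underside.
There are look-alikes about, which are no part of the job. What is shaped like the part that bears dish_a_center but pink is not meant. What is shaped like the mat_left but orange is not meant.

How it is judged:
By the outcome, as a careful person would: the job done as asked, in the order asked, and still so for the second after the job is handed in, with the robot touching nothing.
It also fails if it takes over 120 s, if anything falls off the work surface, if the arm or the gripper's body presses on something with over 40 N, if the wrist force passes 120 N, or if a joint passes its speed limit or range.

## Working session

There is one attempt and no reset: what is moved stays moved. The work goes in short steps, each a Python script; the robot and the scene stay as the last script left them, time stands still between calls to the robot, and variables do not carry over. Pictures are saved under pics/ and viewed, about 12 in all and at most 16, crops included, and the job is handed in when it is done.

```bash
ls; mkdir -p pics; cat > h.py <<'E'
import numpy as np, cv2
from station import env,set_gripper,viewer,workorder
def cam(n):
    p=viewer.camera_params(n);K=np.array([[p['fx'],0,p['cx']],[0,p['fy'],p['cy']],[0,0,1.]])
    return K,np.array(p['dist'],float),np.array(p['pose'],float)
def ray(n,uv):
    K,d,T=cam(n);q=cv2.undistortPoints(np.array(uv,float).reshape(-1,1,2),K,d)[:,0]
    v=np.c_[q[:,0],-q[:,1],-np.ones(len(q))]@T[:3,:3].T
    return T[:3,3],v
def onz(n,uv,z):
    o,v=ray(n,uv);return o+v*((z-o[2])/v[:,2])[:,None]
def proj(n,P):
    K,d,T=cam(n);c=(np.array(P,float).reshape(-1,3)-T[:3,3])@T[:3,:3]
    return cv2.projectPoints(c*[1,-1,-1],np.zeros(3),np.zeros(3),K,d)[0][:,0]
E
python3 - <<'E'
from h import *
for n in("top","side"):
    cv2.imwrite(f"pics/{n}0.png",viewer.camera(n)); K,d,T=cam(n);print(n,K[0,0],K[1,1],K[:2,2],d,T.round(3).tolist())
print(env.read_state())
E
```

```text
pics
top 439.14977101902855 439.14977101902855 [315.94366719 202.93319792] [0.01339106 0.         0.         0.         0.        ] [[0.007, 0.996, -0.085, 442.79], [-1.0, 0.007, -0.001, -11.138], [-0.0, 0.085, 0.996, 1129.029], [0.0, 0.0, 0.0, 1.0]]
side 442.6543799580987 442.6543799580987 [314.60213289 203.20418681] [-0.04259394  0.          0.          0.          0.        ] [[0.996, -0.072, 0.058, 576.355], [0.09, 0.624, -0.776, -894.807], [0.019, 0.778, 0.628, 782.659], [0.0, 0.0, 0.0, 1.0]]
{'time_s': 0.1, 'qpos': array([-1.12599725e+00,  4.23771146e-01,  1.63060709e+00, -2.00093598e-05,
        1.08862730e+00, -1.89827490e-02]), 'dq': array([ 0.00145869, -0.00042309, -0.00304134, -0.00030906,  0.00064927,
        0.0006872 ]), 'tau': array([-9.40125051e-05, -5.45611238e+01, -2.74323821e+01,  6.45422889e-02,
        1.88067835e-02, -6.26766837e-05]), 'tool_pos': array([ 279.44091133, -558.60493156,  301.97771137]), 'orientation': array([ 9.73232259e-01,  2.29822695e-01, -1.57934214e-04, -6.88618568e-04]), 'force': array([-0.02234567, -0.34703004, -0.05765203]), 'wrist_torque': array([ 0.00751639,  0.02200511, -0.01463265]), 'width': 87.72538901376596}
```

View pics/top0.png

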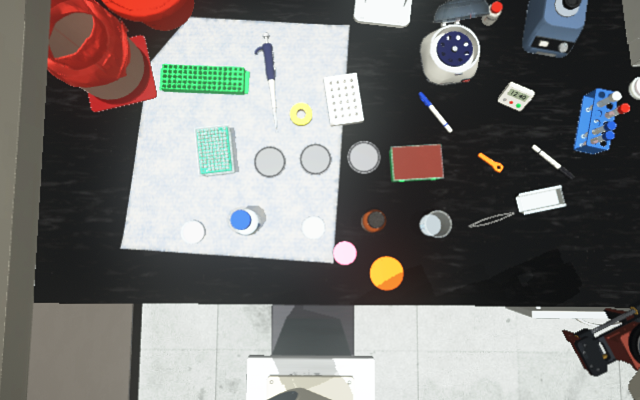

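View pics/side0.png

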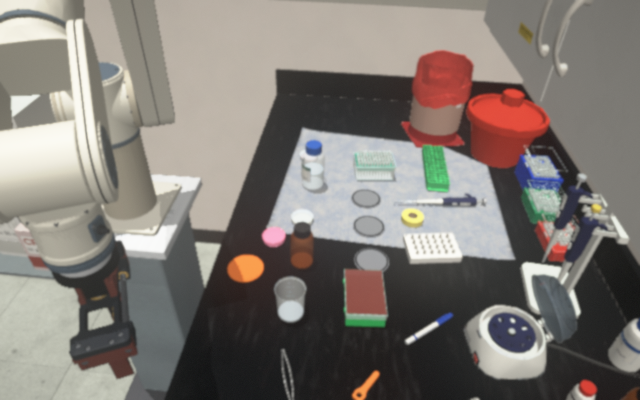

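The top view shows the tip box on the left at (215,150) and the plate case on the right at (416,162). The mats are at (270,162), (315,159) and (364,157).

What could be taken for what:
- **Dishes:** white discs at (192,231) and (313,227); the saturated pink disc at (345,253) is the look-alike.
- **Mats:** three grey ones; the orange disc at (386,273) is the look-alike.
- **Brown bottle:** (373,221). The red-capped bottle at (490,12) is a different thing.
- **Beaker:** (435,224).
- **White bottle:** (243,220), to be left alone.

Next I'll check this in one close crop.

```bash
python3 - <<'E'
from h import *
a=cv2.imread("pics/top0.png")
cv2.imwrite("pics/crop0.png",cv2.resize(a[130:295,180:460],None,fx=2.8,fy=2.8,interpolation=cv2.INTER_CUBIC))
for nm,uv,z in[("L",(270,162),4.5),("M",(315,159),4.5),("R",(364,157),4.5),("dA",(192,231),16),("dB",(313,227),16),("brown",(373,221),56),("beak",(435,224),40),("white",(243,220),70),("tip",(215,150),50),("case",(416,162),42),("pink",(345,253),15)]:
    print(nm,onz("top",uv,z)[0].round(0), a[uv[1],uv[0]])
E
```

```text
L [645. 110.   4.] [221 220 216]
M [653.  -7.   4.] [221 220 216]
R [ 659. -134.    4.] [215 213 211]
dA [465. 303.  16.] [250 250 250]
dB [477.  -3.  16.] [251 252 251]
brown [ 491. -150.   56.] [72 77 80]
beak [ 486. -305.   40.] [219 215 203]
white [491. 166.  70.] [247 155  92]
tip [666. 242.  50.] [223 232 196]
case [ 640. -260.   42.] [ 70  82 165]
pink [412. -84.  15.] [249 235 254]
```

View pics/crop0.png

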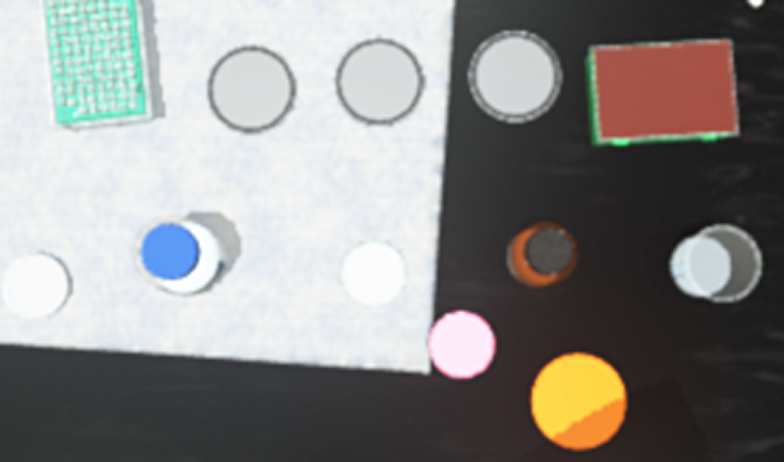

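The crop confirms it. There are two white dishes, and the pink disc at crop (462,344) is the look-alike. The grey mats are at crop (251,88), (380,81) and (515,76), the cap at (550,250), and the beaker rim at (723,264). I'll measure these precisely now.

```bash
cat >> h.py <<'E'
def disc(n,a,uv,z,tol=9):
    "centroid of the uniform patch round uv, cast on plane z; also its px area radius"
    s=4;b=cv2.resize(a,None,fx=s,fy=s,interpolation=cv2.INTER_CUBIC)
    m=np.zeros((b.shape[0]+2,b.shape[1]+2),np.uint8)
    cv2.floodFill(b,m,(int(uv[0]*s),int(uv[1]*s)),0,(tol,)*3,(tol,)*3,cv2.FLOODFILL_FIXED_RANGE|cv2.FLOODFILL_MASK_ONLY|4)
    c=max(cv2.findContours(m[1:-1,1:-1],cv2.RETR_EXTERNAL,cv2.CHAIN_APPROX_NONE)[0],key=cv2.contourArea)
    (u,v),(d1,d2),_=cv2.fitEllipse(cv2.convexHull(c));p=np.array([u,v])/s-.375
    return p.round(1),onz(n,p,z)[0].round(1),(d1/s,d2/s)
E
python3 - <<'E'
from h import *
a=cv2.imread("pics/top0.png");s=cv2.imread("pics/side0.png")
for nm,uv,z,t in[("L",(270,162),4.5,25),("M",(315,159),4.5,25),("R",(364,157),4.5,25),("dA",(192,231),16.4,12),("dB",(313,227),16.4,12),("cap",(376,219),112,25),("wcap",(241,220),140,60)]:
    p,w,d=disc("top",a,uv,z,t);print(nm,p,w,np.round(d,1))
    if nm in"LMR":
        q=proj("side",w)[0];print("  side",disc("side",s,q,z,25))
    else: print("  proj side",proj("side",w)[0])
# beaker hull
r=a[205:243,415:457].max(2);m=(r>60).astype(np.uint8)
c=max(cv2.findContours(m,0,1)[0],key=cv2.contourArea).reshape(-1,2)+[415,205]
print("beaker box",c.min(0),c.max(0)); R=13.6
p=[c[:,0].max()+.5-R,(c[:,1].min()+c[:,1].max())/2];print(onz("top",p,77)); 
f=[c[:,0].min()-.5+10.9,p[1]];print("foot",onz("top",f,1))
# brown body in side: hue mask
h=cv2.cvtColor(s,cv2.COLOR_BGR2HSV);print("foot brown side proj check",proj("side",[[491,-150,0],[491,-150,112],[486,-305,0],[486,-305,77]]))
E
```

```text
L [269.3 161.4] [646.1 111.6   4.5] [26.7 27.1]
  side (array([365.6, 198.4]), array([646.9, 104.9,   4.5]), (21.121973037719727, 31.448087692260742))
M [315.  158.7] [654.1  -6.8   4.5] [26.7 27. ]
  side (array([368.4, 226.2]), array([654.5, -13.4,   4.5]), (23.91207504272461, 33.76875686645508))
R [363.4 156.7] [ 660.2 -132.3    4.5] [26.6 27. ]
  side (array([371.2, 259.8]), array([ 660.9, -135.6,    4.5]), (20.397581100463867, 29.19172477722168))
dA [185.2 237.6] [447.9 319.1  16.4] [27.6 40.4]
  proj side [304.25844831 150.37736257]
dB [312.3 230.4] [468.3  -1.3  16.4] [23.1 29.7]
  proj side [298.85699863 214.67912998]
cap [375.7 219.1] [ 493.1 -148.9  112. ] [16.5 17.6]
  proj side [301.93905368 225.29544352]
wcap [240.2 219.5] [488.9 160.2 140. ] [20.1 20.3]
  proj side [312.96674842 143.78828617]
beaker box [419 210] [452 237]
[[ 485.51539815 -304.5302136    77.        ]]
foot [[ 488.42558668 -301.40847701    1.        ]]
foot brown side proj check [[300.967374   259.94146326]
 [300.9645695  225.54766434]
 [290.52126305 311.53491695]
 [289.94208877 288.21554967]]
```

```bash
python3 - <<'E'
from h import *
a=cv2.imread("pics/top0.png");s=cv2.imread("pics/side0.png")
for nm,uv in[("L",(365,198)),("M",(368,226)),("R",(371,260))]:
    for t in(8,12,17): 
        r=disc("side",s,uv,4.5,t);print(nm,t,r[0],r[1],np.round(r[2],1))
for nm,uv in[("dA",(192,231)),("dB",(313,227))]:
    for t in(2,4,6,8):
        r=disc("top",a,uv,16.4,t);print(nm,t,r[0],r[1],np.round(r[2],1))
print(a[231,174:212].min(1),a[227,295:332].min(1))
h=cv2.cvtColor(s,cv2.COLOR_BGR2HSV)
for nm,x0,y0,x1,y1,m in[("brown",280,215,325,275,(h[...,0]<14)&(h[...,1]>110)&(h[...,2]>30)),("beaker",265,265,315,330,h[...,2]>60)]:
    k=m[y0:y1,x0:x1].astype(np.uint8);c=max(cv2.findContours(k,0,1)[0],key=cv2.contourArea).reshape(-1,2)+[x0,y0];print(nm,c.min(0),c.max(0))
print(proj("side",[[493,-149,0],[493,-149-27,0],[493-27.5,-149,45],[493+27.5,-149,45]]))
print(proj("side",[[486,-303-28,0],[486-32.5,-303,77],[486+32.5,-303,77],[486,-303+32.5,77]]))
E
```

```text
L 8 [365.7 197.6] [647.3 108.6   4.5] [13.3 22.9]
L 12 [365.7 197.6] [647.2 108.8   4.5] [14.  23.3]
L 17 [365.5 198.4] [646.9 104.8   4.5] [20.3 30.7]
M 8 [368.5 225.3] [654.7  -9.8   4.5] [15.8 24.9]
M 12 [368.5 225.3] [654.7  -9.7   4.5] [16.5 25.3]
M 17 [368.4 226.2] [654.5 -13.4   4.5] [23.1 33.1]
R 8 [371.2 259.8] [ 660.9 -135.5    4.5] [18.7 27.7]
R 12 [371.2 259.8] [ 660.9 -135.5    4.5] [19.3 28.2]
R 17 [371.2 259.8] [ 660.9 -135.6    4.5] [19.7 28.7]
dA 2 [192.7 231.6] [463.1 300.8  16.4] [20.  21.1]
dA 4 [191.8 231.8] [462.8 303.1  16.4] [21.3 22.5]
dA 6 [191.6 231.8] [462.6 303.5  16.4] [21.8 22.9]
dA 8 [191.2 232. ] [462.2 304.6  16.4] [22.1 24. ]
dB 2 [313.  227.4] [476.   -3.1  16.4] [20.6 20.8]
dB 4 [313.  227.4] [475.8  -3.   16.4] [21.1 21.3]
dB 6 [313.  227.4] [475.8  -3.   16.4] [21.5 21.7]
dB 8 [313.  227.5] [475.6  -2.9  16.4] [22.  22.1]
[230 234 235 232 229 231 236 245 245 248 249 250 250 250 250 250 250 250
 250 250 250 250 250 250 250 250 250 250 251 241 186 170 233 243 241 238
 236 235] [236 238 237 235 235 234 234 242 249 251 251 251 251 251 251 251 251 251
 251 251 251 251 251 251 251 251 251 251 250 236 232 240 240 238 236 235
 235]
brown [291 235] [312 268]
beaker [273 275] [307 322]
[[301.83200701 259.70940356]
 [300.56059655 267.88995794]
 [290.31914488 245.55462727]
 [313.42527572 247.35680081]]
[[288.90758328 321.48219084]
 [274.40596177 286.14395994]
 [305.80814823 288.78236952]
 [292.11193458 275.60767508]]
```

```bash
cat >> h.py <<'E'
MAT=dict(L=(646.7,110.2),M=(654.4,-8.3),R=(660.5,-133.9))
Q=np.array([.5**.5,.5**.5,0,0])          # down, jaws along x
ZT=290
def rep(m=""):
    s=env.read_state();print(m,"t",round(s['time_s'],1),"w",round(s['width'],1),"tcp",s['tool_pos'].round(1),"F",s['force'].round(1),"q6",s['qpos'][5].round(2))
def pick(xy,z,lift=ZT,q=Q):
    x,y=xy; env.reach([x,y,ZT],q); env.move_l([x,y,z+40],rate=200); env.move_l([x,y,z],rate=60)
    set_gripper(0); rep("gripped"); env.move_l([x,y,z+15],rate=60); env.move_l([x,y,lift],rate=180); rep("lifted")
def place(xy,z,opening=88,top=ZT,q=Q):
    x,y=xy; env.reach([x,y,top],q); env.move_l([x,y,z+15],rate=180); env.hold(.2)
    hit=env.move_l([x,y,z-1.5],rate=25,f_stop=4); rep(f"down hit={hit}"); set_gripper(opening); env.hold(.2)
    env.move_l([x,y,z+20],rate=60); env.move_l([x,y,top],rate=200); rep("done")
E
python3 - <<'E'
from h import *
for q in(Q,np.array([.5**.5,-.5**.5,0,0])):
    for p in[(493,-150),MAT['L'],(486,-304),MAT['R'],(463,301),(476,-4),MAT['M']]:
        j=env.ik([*p,120],q);print(None if j is None else np.round(j,2))
E
```

```text
[-0.32  0.56  1.97 -0.    0.62 -0.32]
[ 0.15  0.7   1.64 -0.    0.8   0.15]
[-0.58  0.61  1.84 -0.    0.69 -0.58]
[-0.22  0.72  1.6  -0.    0.82 -0.22]
[ 0.55  0.59  1.89 -0.    0.66  0.55]
[-0.03  0.52  2.05 -0.    0.57 -0.03]
[-0.03  0.7   1.65 -0.    0.8  -0.03]
None
None
None
None
None
None
None
```

```bash
python3 - <<'E'
from h import *
rep()
pick((493,-150.4),127); place(MAT['L'],131.5)
E
```

```text
t 0.1 w 87.7 tcp [ 279.4 -558.6  302. ] F [-0.  -0.3 -0.1] q6 -0.02
gripped t 4.0 w 54.2 tcp [ 493.  -150.4  127.1] F [-0.3  0.7  1.3] q6 -0.32
lifted t 5.4 w 53.7 tcp [ 492.4 -150.2  289. ] F [-0.3  0.2 -2.2] q6 -0.32
down hit=True t 8.2 w 53.7 tcp [646.3 110.1 131.5] F [-1.5 -0.   5.2] q6 0.15
done t 10.5 w 87.8 tcp [646.  110.1 288.7] F [ 0.6 -0.6 -0.8] q6 0.15
```

```bash
python3 - <<'E'
from h import *
pick((486.5,-304.5),111); place(MAT['R'],115.5)
env.reach([463,301,ZT],Q)
a=viewer.camera("top");cv2.imwrite("pics/top1.png",a);s=viewer.camera("side");cv2.imwrite("pics/side1.png",s);rep()
cv2.imwrite("pics/c1.png",np.vstack([cv2.resize(a[120:260,160:460],None,fx=2,fy=2,interpolation=2),cv2.resize(s[140:300,250:550],None,fx=2,fy=2,interpolation=2)]))
print(proj("top",[[*MAT['L'],4.5+112],[*MAT['R'],4.5+77]]))
E
```

```text
gripped t 14.3 w 62.9 tcp [ 486.6 -304.6  111.2] F [-0.6  0.   2.6] q6 -0.58
lifted t 15.8 w 63.1 tcp [ 486.  -304.1  288.9] F [ 0.8 -0.2 -1. ] q6 -0.58
down hit=True t 18.5 w 63.3 tcp [ 660.3 -133.9  115.8] F [-0.6 -0.6  5.6] q6 -0.22
done t 20.7 w 87.9 tcp [ 659.8 -133.7  288.6] F [ 1.   0.1 -0.4] q6 -0.22
 t 22.6 w 87.5 tcp [463.7 300.3 290. ] F [ 0.3 -0.  -0.9] q6 0.55
[[264.78775693 152.58948242]
 [367.51528456 150.52765934]]
```

View pics/c1.png

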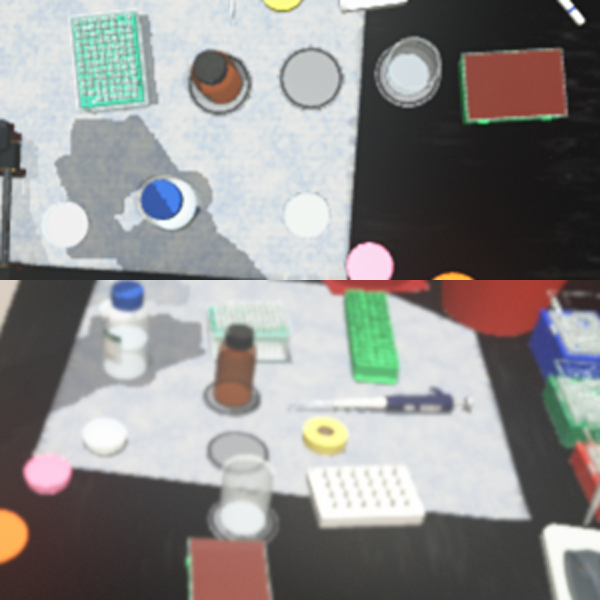

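Both stand upright on their mats: bottle foot centred in the ring at side crop (232,395), beaker at (243,520). Now the first dish.

```bash
python3 - <<'E'
from h import *
a=cv2.imread("pics/top1.png")
for nm,uv in[("dA",(192,231)),("dB",(313,227))]:
    for t in(6,12): r=disc("top",a,uv,16.4,t);print(nm,r[0],r[1],np.round(r[2],1))
r=disc("top",a,(265,154),116.5,25);print("cap",r)
pick((475.8,-4.5),84.5); place(MAT['M'],87.6)
env.reach([463,301,ZT],Q)
a=viewer.camera("top");cv2.imwrite("pics/top2.png",a);s=viewer.camera("side");cv2.imwrite("pics/side2.png",s);rep()
cv2.imwrite("pics/c2.png",np.vstack([cv2.resize(a[130:190,240:400],None,fx=4,fy=4,interpolation=2),cv2.resize(s[170:250,300:460],None,fx=4,fy=4,interpolation=2)]))
E
```

```text
dA [191.8 231.8] [462.7 303.   16.4] [21.1 22.2]
dA [191.4 232. ] [462.3 304.1  16.4] [22.2 23.4]
dB [313.  227.4] [475.8  -3.   16.4] [21.  21.3]
dB [313.  227.5] [475.6  -3.   16.4] [22.  22.2]
cap (array([269. , 157.1]), array([636. , 100.1, 116.5]), (23.008468627929688, 29.7360897064209))
gripped t 26.2 w 51.8 tcp [475.9  -4.5  84.6] F [ 0.6 -0.5  1.5] q6 -0.03
lifted t 27.8 w 51.8 tcp [475.2  -4.5 289.1] F [ 0.1  0.3 -1. ] q6 -0.03
down hit=True t 30.5 w 52.0 tcp [653.8  -8.3  87. ] F [-0.3 -0.2 -0.1] q6 -0.03
done t 33.0 w 87.6 tcp [653.7  -8.3 288.6] F [-0.5 -0.5  0.1] q6 -0.03
 t 34.4 w 88.0 tcp [463.9 300.3 289.9] F [-0.  -0.1 -0.1] q6 0.55
```

View pics/c2.png

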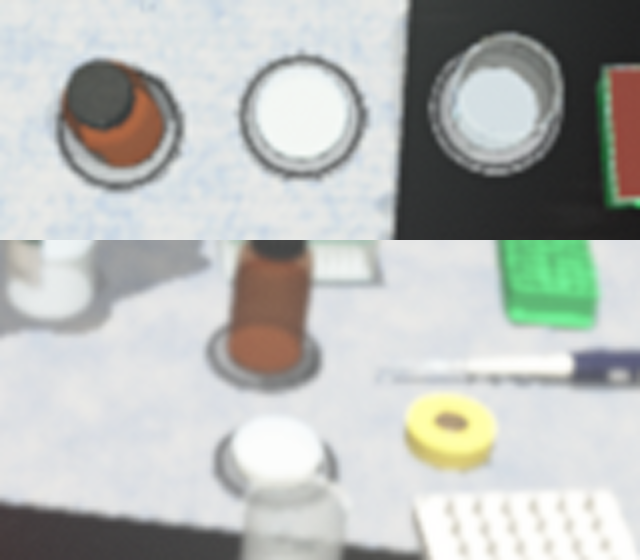

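The dish lies in the middle ring, at crop (302,115) against ring centre (303,116). Now the second dish.

```bash
python3 - <<'E'
from h import *
a=cv2.imread("pics/top2.png")
r=disc("top",a,(315.5,158.7),19.5,6);print(r)
tgt=(654.4,float(np.clip(r[1][1]-1.5,-12,-5)));print(tgt)
pick((462.7,301.5),84.5); place(tgt,102.6)
env.reach([463,301,ZT],Q)
a=viewer.camera("top");cv2.imwrite("pics/top3.png",a);s=viewer.camera("side");cv2.imwrite("pics/side3.png",s);rep()
cv2.imwrite("pics/c3.png",np.vstack([cv2.resize(a[130:190,240:400],None,fx=4,fy=4,interpolation=2),cv2.resize(s[170:250,300:460],None,fx=4,fy=4,interpolation=2)]))
print(disc("top",a,(315.5,158.7),34.5,6))
E
```

```text
(array([314.9, 157.9]), array([653.5,  -6.7,  19.5]), (20.520009994506836, 20.869760513305664))
(654.4, -8.2)
gripped t 37.1 w 51.4 tcp [462.8 301.5  84.6] F [ 0.4 -0.6  1.9] q6 0.56
lifted t 38.7 w 51.6 tcp [462.2 301.2 289. ] F [-0.2 -0.5 -0.3] q6 0.56
down hit=True t 42.0 w 51.7 tcp [654.2  -8.2 102.3] F [ 2.4 -0.2  1.5] q6 -0.03
done t 44.4 w 87.8 tcp [653.7  -8.2 288.7] F [ 0.9  0.7 -0.7] q6 -0.03
 t 45.8 w 88.0 tcp [463.8 300.3 289.9] F [ 1.4  1.1 -0.4] q6 0.55
(array([314.9, 156.7]), array([653.6,  -6.5,  34.5]), (21.56511688232422, 21.710269927978516))
```

View pics/c3.png

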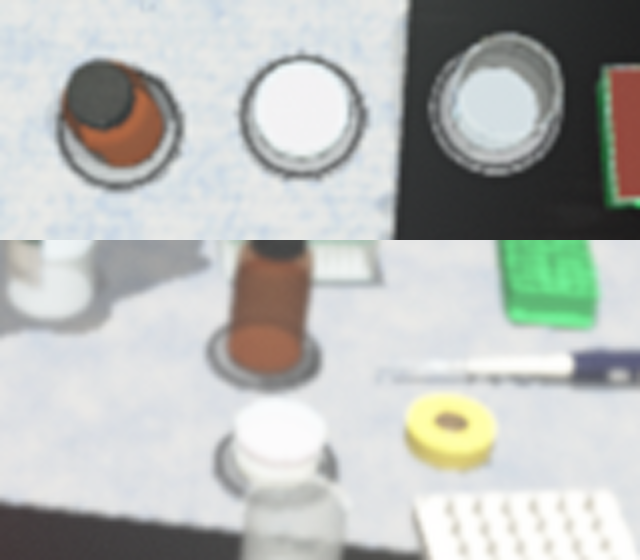

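The dishes are squarely stacked. Now a numeric check of the cap, beaker and white bottle.

```bash
python3 - <<'E'
from h import *
a=cv2.imread("pics/top3.png")
b=cv2.resize(a[140:182,250:290],None,fx=4,fy=4,interpolation=cv2.INTER_CUBIC);h=cv2.cvtColor(b,cv2.COLOR_BGR2HSV)
def c2(m,o):
    m=cv2.morphologyEx(m.astype(np.uint8),cv2.MORPH_OPEN,np.ones((21,21)))
    c=max(cv2.findContours(m,0,1)[0],key=cv2.contourArea);(u,v),r=cv2.minEnclosingCircle(c);return np.array([u,v])/4-.375+o,r/4
p,r=c2((h[...,2]<110)&(h[...,1]<95),[250,140]);print("cap",p,r,onz("top",p,116.5))
p,r=c2((h[...,1]>120)&(h[...,0]<16),[250,140]);print("brown blob",p,r)
print("wcap",disc("top",a,(241,220),140,60)[1])
r=disc("top",a,(364,156),7,25);print("beaker floor",r)
g=a[130:180,345:388].max(2);print(g[22],g[:,22])
print("exp rim R: centre",proj("top",[[660.2,-132.3,81.5],[660.2,-132.3-32.5,81.5],[660.2+32.5,-132.3,81.5]]))
E
```

```text
cap [264.63626671 153.35671806] 9.080140113830566 [[644.88163264 110.52376184 116.5       ]]
brown blob [272.6900425  163.07896233] 8.825916290283203
wcap [488.9 159.8 140. ]
beaker floor (array([363.5, 156.7]), array([ 659.7, -132.2,    7. ]), (19.82284927368164, 20.45942497253418))
[ 55  54  65 111 107 112 159 185 195 196 214 228 227 227 227 227 227 227
 227 227 227 226 227 227 227 228 229 209 168 143 135 126 110 119 152 124
  48  38  39  38  38  36  36] [ 50  51  51  50  51  50  48  56 126 154 133 127 124 122 136 142 151 190
 220 228 227 226 227 226 226 227 227 226 226 227 226 226 227 228 227 218
 199 183 190 191 147 108 115  84  44  41  43  41  42  41]
exp rim R: centre [[366.85354082 150.64584731]
 [380.30442203 150.73105166]
 [366.81940318 137.41672156]]
```

```bash
python3 - <<'E'
from h import *
workorder.sign_off(); rep("signed")
E
```

```text
the job is handed in; nothing more can be done
the job is handed in; nothing more can be done
```

The plating station is set out and handed in. I did the bottle first, then the beaker, then the two dishes, and was at about 46 s of the 120 s just before sign-off.

My last checks, all from the top camera:

| Item | Where it ended up |
|---|---|
| Brown bottle | On the left mat, by the tip box; cap within about 2 mm of the mat centre |
| Beaker | On the right mat, by the plate case; floor within 1 mm of centre, rim where it should be for standing upright |
| Petri dishes | Piled on the middle mat, under 1 mm apart and under 1 mm from the mat centre |
| White bottle | Not moved; cap within 0.4 mm of its first reading |

- **Camera disagreement:** the top and side cameras differed by about 3 mm in y, so I used the average of the two. True centring could be off by another 1–2 mm.
- **Plate case:** its long side lies along the row of mats, not away from the robot as described. It was the only green case with a brown lid, so I took it as the right one.
- **Failed measurements:** one automatic reading of the bottle cap picked up the bottle body as well, and early ones of the dishes and mats spilled onto the sheet. I redid the cap with a colour mask and the others with tighter settings.

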